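# Swing the reading lamp over the open book and switch it on

## Task

With one finger, gently push the reading lamp's arm round until its shade hangs over the middle of the open book, then press the switch button on top of the lamp's post right down and let it come up again. Nothing is to be gripped, lifted or slid along: the lamp's foot, both books, the tumbler and the vase stay where they stand, and the shade is left over the open book.

Things in the scene. Friction and masses are not known exactly. Their poses are not given: they have to be found in the camera images.
- lamp: The reading lamp's foot and post: loose on the table, about 2.4 kg; white round foot 150 mm across, 24 mm high; upright steel post 20 mm across on its centre, the vertical axis the arm turns about. Origin: centre of the foot's underside; z up; -x is the middle of the arm's swing, roughly towards the robot. The lamp is 276 mm tall.
- lamp_arm: The lamp's level swing arm. Origin: on the post's axis, 240 mm above the table, at mid-height of the rod; x runs out along the rod to the shade, z is up. Hub 38 mm across, 32 mm high; steel rod 12 mm thick, bare from 19 to 220 mm from the axis. Turns 1.5 rad each side of its middle; friction about 1 N at 130 mm out; stays where left. Over 15 N, or a pinch, counts as rough.
- lamp_head (a point): Centre of the lower rim of the shade, a white cone 88 mm across at that rim, on the end of the arm: 260 mm out from the post's axis, 195 mm above the table. The shade reaches from there up to 254 mm above the table.
- lamp_switch_top (a point): Centre of the top of the black switch button on top of the lamp's post: 28 mm across, stands 12 mm out, 276 mm above the table when up. It goes straight down 5 mm and springs back.
- lamp_switch (a joint): How far the switch button is pressed, m: 0 up, 0.005 fully down; counts as pressed beyond 0.0035. Starts to move at about 1.2 N, fully down at about 4.2 N.
- open_book_mid (a point): Middle of the open book, on the gutter between its two white pages, 14 mm above the table. The book lies open and flat, face up, 204 mm across both pages by 142 mm, 14 mm thick, loose; it lies on one side or the other of the lamp arm's middle position, 230 to 285 mm from the post's axis.
- closed_book: A closed paperback lying flat, 140 x 102 x 25 mm, on the other side of the lamp arm's middle position; not to be disturbed. Origin: centre of its underside.
- tumbler: Clear glass tumbler, 68 mm across, 95 mm high, standing between the books; not to be disturbed. Origin: centre of its underside.
- vase: Small white ceramic vase, 72 mm across, 140 mm high, standing beside the lamp; not to be disturbed. Origin: centre of its underside.
Not all that is in view belongs to the job. Leave any pink, purple or turquoise look-alike of the part that bears open_book_mid alone.

How it is judged:
On the way, in this order (a step that is already met when the one before it is completed fails the run):
1. the shade hangs over the middle of the open book (horizontal distance between lamp_head and open_book_mid below 0.04 m and angular speed of lamp_arm below 0.3 rad/s), for 0.2 s.
2. the switch on top of the post is pressed down, with the shade over the book (horizontal distance between lamp_head and open_book_mid below 0.04 m and value of joint lamp_switch above 0.0035 m), for 0.05 s.
At the end, for the whole second after the job is handed in: The shade's centre is within 40 mm (seen from above) of the middle of the open book and at rest, the switch has been pressed and is up again, the lamp stands upright, and lamp foot, books, tumbler and vase are within 25 mm of where they stood (horizontal distance between lamp_head and open_book_mid below 0.04 m and value of joint lamp_switch below 0.0015 m and angular speed of lamp_arm below 0.05 rad/s and angle between lamp's own z axis and vertical below 0.05 rad and distance of each of lamp, open_book_mid, closed_book, tumbler, vase from where it was at the start of the episode below 0.025 m and angle between each of closed_book, tumbler, vase's own z axis and vertical below 0.1 rad); the robot touches nothing.
It fails at once if the lamp is lifted, carried, slid along or tipped (distance of lamp from where it was at the start of the episode above 0.025 m or angle between lamp's own z axis and vertical above 0.15 rad).
It fails at once if the lamp arm is pinched or pushed roughly (more than 15 N) (contact force between the fingers and lamp_arm above 15 N).
It fails at once if the open book is moved or lifted (distance of open_book_mid from where it was at the start of the episode above 0.025 m).
It fails at once if the closed book, the tumbler or the vase is moved, lifted or knocked over (distance of any of closed_book, tumbler, vase from where it was at the start of the episode above 0.025 m or angle between any of closed_book, tumbler, vase's own z axis and vertical above 0.3 rad).
It also fails if it takes over 45 s, if anything falls off the work surface, if the arm or the gripper's body presses on something with over 40 N, if the wrist force passes 120 N, or if a joint passes its speed limit or range.

## Robot

A 6-joint arm with a two-finger parallel gripper is mounted at the origin on the work surface. World frame = base frame: x ahead of the robot, y to its left, z up, the work surface at z = 0. Lengths are in m, angles in rad, forces in N, time in s.
With the tool pointing down it reaches from about 0.35 to 0.775 m from the base axis. Payload 5.5 kg.
Tool frame: the origin (TCP) lies at the very end of the fingers, on their centre line; the grasp point (between the pads) lies 19 mm behind it; z points along the fingers, y is the direction in which the jaws open and shut (so a half turn about z gives the same grasp; the last joint's range is limited). The gripper opens to 85 mm and grips with 20 to 120 N. Pads are 22 mm wide; open, the fingers measure 114 mm over their backs; the gripper's body (76 mm by 85 mm) begins 54 mm behind the grasp point. The pads swing forward as they close: fully open they stand 13 mm farther back than shut.
Start: joints at [-1.423, 0.313, 0.046, 1.304, 0, 1.431], TCP at [0.163, -0.551, 0.231] pointing down, gripper open.
Joint ranges: [-2.76, 2.76], [-0.86, 1.69], [-1.03, 1.26], [-2.2, 2.34], [-1.47, 1.5], [-3.14, 3.14]. Speed limits (rad/s): [2.57, 2.57, 3.14, 3.14, 3.14, 3.14].

## Interface

Orientations are given as a unit quaternion [w, x, y, z].
In Python, from workcell import env gives the robot as it stands. The module is installed in compiled form; this text tells all that it offers.
- The arm moves only by the shell command python3 -m pendant 'ROWS' [FORCE]. ROWS is JSON, a list of rows, each an object with "fingers": the finger opening in mm, from 0 to 85.4; "delta_pos": the shift along the tool's x, y, z in mm, a list of three; "angular": the turn, a rotation vector about the tool's x, y, z in rad, a list of three. In form: [{"fingers": fingers, "delta_pos": [x, y, z], "angular": [ax, ay, az]}, ...]. A call has 1 to 12 rows; each row shifts and turns the commanded pose from where the row before left it, along the tool's axes as they then stand; what a row does not reach is not made up. A row lasts 1/10 s, in which the tool goes at most 50 mm and 8.59 degrees, less where a joint would pass 70% of its speed; a pose out of reach is approached as far as the arm can. A call is refused whole if a number of a shift passes 50 or a number of a turn 0.15, either way. A call with a gripper value outside its range is refused whole. The fingers move at their own pace and stop on an object; FORCE is the grip in N (left out, the last holds). Time passes only in rows, so rows that do not move let the fingers close. It gives the time, the measured TCP pose, the force and the opening at its end, in the units of the state.
- env.get_state(): the state, without advancing time (a new reading comes with each control period).
- env.read_camera(name): name is "side" or "top" or "wrist"; returns the picture (420x560x3 uint8, blue, green, red); there is no depth.
- env.camera_params(name): a dict with "fx", "fy", "cx", "cy" (pixels), "view" (4x4, takes a point from world to camera coordinates). Camera axes: x right, y up, looking along -z (the intrinsics and any distortion apply to the point x, -y, -z); pixel columns grow to the right and rows downward; lengths in m; the calibration is good to about 2 mm. A picture is of the moment at which its call begins: read the wrist's pose just before it. camera_params takes no time and is no camera call; for the wrist camera it gives the pose at the moment of the call.
- env.hand_in(): hands the job in, once; it reports no verdict.
The state is a dict: "clock": time; "joint_pos": joint angles; "qvel": joint speeds; "tau": joint torques, N m; "tcp_pos": TCP position; "orientation": TCP orientation; "wrist_force": force on the tool from outside, world axes, zero at the start; "ft_torque": the same for the moment, N m; "finger_gap": finger opening in m.
Only numpy, scipy, OpenCV 4.12 (cv2) and the standard library are available. Lean on these libraries where they do the work, as an engineer would, in place of code of your own. Each camera call takes 0.05 s, during which the arm holds its last target. There are 200 camera calls.

## Working session

There is one attempt and no reset: what is moved stays moved. The work goes in short steps, Python scripts to look and compute and a shell command to move; the robot and the scene stay as the last step left them, time stands still between calls to the robot, and variables do not carry over. Pictures are saved under pics/ and viewed, about 8 in all and at most 12, crops included, and the job is handed in when it is done.

```bash
mkdir -p pics
cat > h.py <<'E'
import numpy as np, cv2
from workcell import env
def ray(name,u,v):
    p=env.camera_params(name); V=np.array(p["view"]); R=V[:3,:3]; t=V[:3,3]
    d=np.array([(u-p["cx"])/p["fx"],-(v-p["cy"])/p["fy"],-1.0])
    return -R.T@t, R.T@d
def at_z(name,u,v,z):
    o,d=ray(name,u,v); return o+d*(z-o[2])/d[2]
def proj(name,P):
    p=env.camera_params(name); V=np.array(p["view"]); c=V[:3,:3]@np.array(P)+V[:3,3]
    return p["cx"]+p["fx"]*c[0]/-c[2], p["cy"]+p["fy"]*-c[1]/-c[2]
E
python3 - <<'E'
from h import *
for n in ("top","side"):
    cv2.imwrite(f"pics/{n}0.png",env.read_camera(n)); p=env.camera_params(n); print({k:p[k] for k in p if k!='view'}, ray(n,280,210)[0])
s=env.get_state(); print(s)
E
```

```text
{'fx': 435.29967040400516, 'fy': 435.29967040400516, 'cx': 274.6974022271287, 'cy': 210.67181972775805} [ 0.33453244 -0.03406692  1.34011806]
{'fx': 511.0050140200245, 'fy': 511.0050140200245, 'cx': 280.0148266279444, 'cy': 203.2712077718476} [-0.16288291  0.7415981   1.22018101]
{'clock': 0.1, 'joint_pos': array([-1.42258628e+00,  3.13966988e-01,  4.51046998e-02,  1.30364649e+00,
        1.89391493e-05,  1.43120529e+00]), 'qvel': array([ 9.36711406e-05, -1.47392587e-03,  1.00597837e-03,  4.17465094e-04,
        5.21605829e-05, -4.84761050e-04]), 'tau': array([ 2.89740696e-03, -4.81724918e+01,  2.99244815e+01,  1.26495064e-02,
       -1.70469657e-04,  9.98799464e-06]), 'tcp_pos': array([ 0.16314187, -0.55088196,  0.23047931]), 'orientation': array([-8.56258177e-04,  9.89663809e-01,  1.43404362e-01,  5.77959070e-06]), 'wrist_force': array([ 0.34781217,  0.81294083, -0.22193694]), 'ft_torque': array([0.00026476, 0.02561116, 0.00143364]), 'finger_gap': 0.08566638679440802}
```

View pics/top0.png

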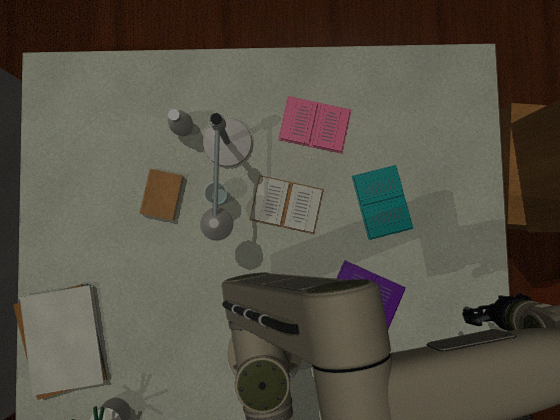

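View pics/side0.png

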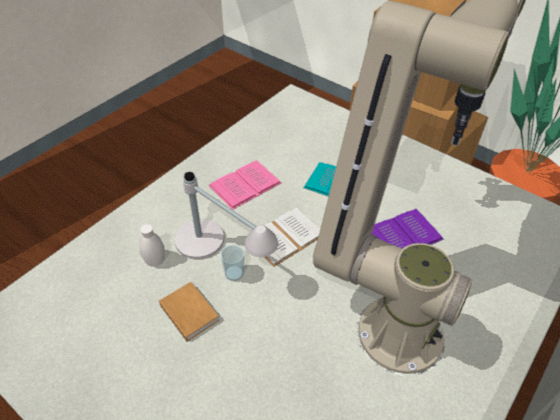

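The pictures show the lamp's switch at top (217,120), its shade at (217,223) and its foot at about (228,142). The tumbler is at (216,194), the vase at (180,122) and the closed book at (162,195).

There are four candidate open books in the top view: white (287,205), pink (315,125), turquoise (383,202) and purple (370,292). Only the white-paged one fits the description, because the others are the coloured look-alikes. I'll confirm it in an enlarged crop.

Run:
```python
import cv2
a=cv2.imread("pics/top0.png")[95:245,150:350]
cv2.imwrite("pics/topcrop.png",cv2.resize(a,None,fx=4,fy=4,interpolation=cv2.INTER_CUBIC))
```

```text
(no output)
```

View pics/topcrop.png

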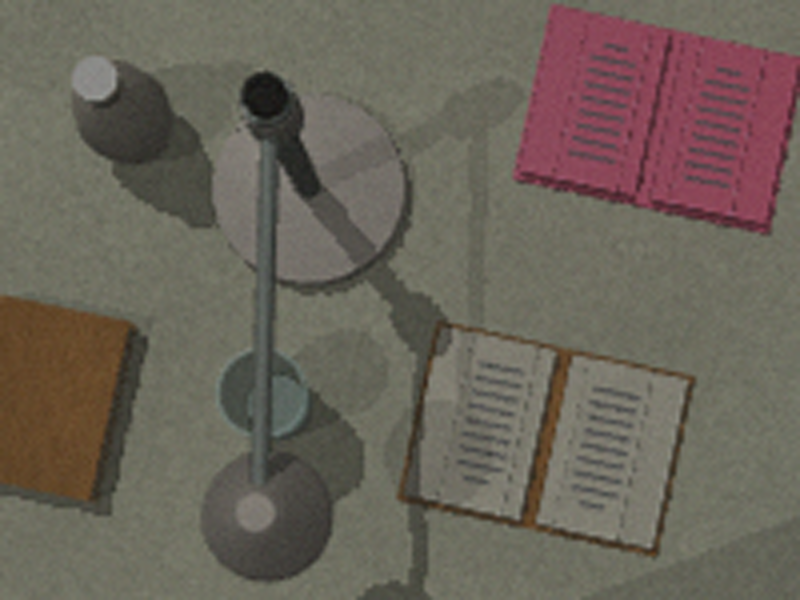

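The crop confirms it: the white-paged book has its gutter middle at crop (548,437), which is full-frame (286.8,204.1). Next I'll compute positions.

Run:
```python
from h import *
f=lambda x,y:(150+x/4-.4,95+y/4-.4)
b=at_z("top",*f(548,437),.014); s=at_z("top",*f(266,95),.276); hd=at_z("top",*f(267,517),.195); ft=at_z("top",*f(308,189),.024)
t=at_z("top",*f(264,393),.05); v=at_z("top",*f(125,112),.08)
for n,p in dict(book=b,sw=s,head=hd,foot=ft,tum=t,vase=v).items(): print(n,p.round(4))
# side check of foot & switch & head (full px read from side pic)
print("side sw proj",proj("side",s),"book",proj("side",b),"head",proj("side",hd))
c=(s+ft)/2
for q in (b,hd):
    d=(q-c)[:2]; print(np.hypot(*d),np.degrees(np.arctan2(d[1],d[0])))
print(c)
p=env.camera_params("top"); print(np.array(p["view"]).round(3))
```

```text
book [ 0.4455 -0.0751  0.014 ]
sw [0.6404 0.1034 0.276 ]
head [0.3814 0.1164 0.195 ]
foot [0.639  0.1046 0.024 ]
tum [0.4797 0.1367 0.05  ]
vase [0.6861 0.2325 0.08  ]
side sw proj (np.float64(188.9934589950688), np.float64(174.42271225330148)) book (np.float64(285.4189873186254), np.float64(232.74034200998364)) head (np.float64(260.5801492005835), np.float64(243.6727558721699))
0.26419063792433556 -137.30291960474864
0.2586048121424436 177.24710470952203
[0.63969675 0.10402128 0.15      ]
[[-0.021 -1.     0.002 -0.03 ]
 [ 0.997 -0.02   0.068 -0.426]
 [-0.068  0.003  0.998 -1.314]
 [ 0.     0.     0.     1.   ]]
```

The post is at (0.640, 0.104). The arm now points at 177.2° and the book lies at 222.7°, so I need to push it about +45.5° from its +y side. First I'll close the fingers, rise and square the tool up with the rod.

```bash
python3 -m pendant '[{"fingers":0,"delta_pos":[0,0,-33],"angular":[0,0,0.112]},{"fingers":0,"delta_pos":[0,0,-33],"angular":[0,0,0.112]},{"fingers":0,"delta_pos":[0,0,-33],"angular":[0,0,0.112]},{"fingers":0,"delta_pos":[34,-33,0],"angular":[0,0,0]},{"fingers":0,"delta_pos":[34,-33,0],"angular":[0,0,0]},{"fingers":0,"delta_pos":[34,-33,0],"angular":[0,0,0]},{"fingers":0,"delta_pos":[34,-33,0],"angular":[0,0,0]},{"fingers":0,"delta_pos":[34,-33,0],"angular":[0,0,0]},{"fingers":0,"delta_pos":[34,-33,0],"angular":[0,0,0]},{"fingers":0,"delta_pos":[34,-33,0],"angular":[0,0,0]},{"fingers":0,"delta_pos":[34,-33,0],"angular":[0,0,0]}]' 20
python3 -m pendant '[{"fingers":0,"delta_pos":[4,-46,0],"angular":[0,0,0]},{"fingers":0,"delta_pos":[4,-46,0],"angular":[0,0,0]},{"fingers":0,"delta_pos":[4,-46,0],"angular":[0,0,0]},{"fingers":0,"delta_pos":[4,-46,0],"angular":[0,0,0]},{"fingers":0,"delta_pos":[4,-46,0],"angular":[0,0,0]},{"fingers":0,"delta_pos":[4,-46,0],"angular":[0,0,0]},{"fingers":0,"delta_pos":[4,-46,0],"angular":[0,0,0]},{"fingers":0,"delta_pos":[4,-46,0],"angular":[0,0,0]},{"fingers":0,"delta_pos":[4,-46,0],"angular":[0,0,0]},{"fingers":0,"delta_pos":[4,-46,0],"angular":[0,0,0]},{"fingers":0,"delta_pos":[0,0,0],"angular":[0,0,0]},{"fingers":0,"delta_pos":[0,0,0],"angular":[0,0,0]}]'
```

```text
clock: 1.2
tcp_pos: [0.4487, -0.2992, 0.33]
orientation: [-0.0, 1.0, -0.024, -0.0]
wrist_force: [1.3, -0.9, -0.1]
finger_gap: -0.0001
clock: 2.4
tcp_pos: [0.5074, 0.105, 0.331]
orientation: [-0.02, 1.0, 0.013, -0.001]
wrist_force: [1.0, 0.1, 0.4]
finger_gap: 0.0003
```

```bash
python3 -m pendant '[{"fingers":0,"delta_pos":[0,0,0],"angular":[0,0,0]}]'
python3 - <<'E'
from h import *
from scipy.spatial.transform import Rotation as R
s=env.get_state(); q=s["orientation"]; print(s["joint_pos"].round(3),R.from_quat(q,scalar_first=True).as_matrix().round(3))
cv2.imwrite("pics/a.png",np.hstack([env.read_camera("side")[100:400,100:400],env.read_camera("wrist")[:300,:500]]))
E
```

```text
clock: 2.5
tcp_pos: [0.5074, 0.1043, 0.3313]
orientation: [-0.02, 1.0, 0.012, -0.001]
wrist_force: [0.4, 0.2, -0.5]
finger_gap: -0.0002
[0.024 0.19  0.127 1.508 0.041 3.141] [[ 1.     0.025 -0.002]
 [ 0.025 -0.999  0.041]
 [-0.001 -0.041 -0.999]]
```

View pics/a.png

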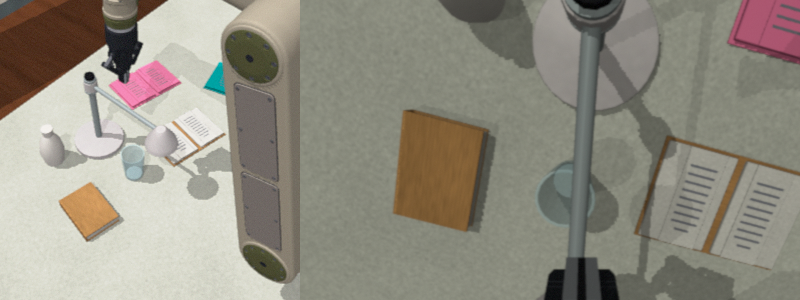

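The last joint reached its range limit, so that move fell short and tilted the tool slightly. I'll turn the tool about 86° the other way, which leaves plenty of range, and use the finger's flat edge, pushing along tool -x.

```bash
python3 -m pendant '[{"fingers":0,"delta_pos":[0,0,0],"angular":[-0.041,0,-0.14]},{"fingers":0,"delta_pos":[0,0,0],"angular":[0,0,-0.15]},{"fingers":0,"delta_pos":[0,0,0],"angular":[0,0,-0.15]},{"fingers":0,"delta_pos":[0,0,0],"angular":[0,0,-0.15]},{"fingers":0,"delta_pos":[0,0,0],"angular":[0,0,-0.15]},{"fingers":0,"delta_pos":[0,0,0],"angular":[0,0,-0.15]},{"fingers":0,"delta_pos":[0,0,0],"angular":[0,0,-0.15]},{"fingers":0,"delta_pos":[0,0,0],"angular":[0,0,-0.15]},{"fingers":0,"delta_pos":[0,0,0],"angular":[0,0,-0.15]},{"fingers":0,"delta_pos":[0,0,0],"angular":[0,0,-0.15]},{"fingers":0,"delta_pos":[0,0,0],"angular":[0,0,0]}]'
cat >> h.py <<'E'
from scipy.spatial.transform import Rotation as R
def Rt(): return R.from_quat(env.get_state()["orientation"],scalar_first=True).as_matrix()
def rel(T):
    s=env.get_state(); M=Rt(); print("R",M.round(3).tolist(),"tool mm",(M.T@(np.array(T)-s["tcp_pos"])*1000).round(1))
E
python3 -c "
from h import *
rel([.5126,.160,.331]); print(env.get_state()['joint_pos'].round(2))"
```

```text
clock: 3.7
tcp_pos: [0.5076, 0.1042, 0.3316]
orientation: [0.001, 0.727, 0.687, 0.001]
wrist_force: [0.2, -1.3, -0.3]
finger_gap: -0.0004
R [[0.056, 0.998, 0.002], [0.998, -0.056, 0.0], [0.0, 0.002, -1.0]] tool mm [56.   1.8  0.6]
[0.05 0.19 0.13 1.51 0.   1.67]
```

```bash
python3 -m pendant '[{"fingers":0,"delta_pos":[28,1,0],"angular":[0,0,0]},{"fingers":0,"delta_pos":[28,1,0],"angular":[0,0,0]},{"fingers":0,"delta_pos":[0,0,0],"angular":[0,0,0]},{"fingers":0,"delta_pos":[0,0,28],"angular":[0,0,0]},{"fingers":0,"delta_pos":[0,0,28],"angular":[0,0,0]},{"fingers":0,"delta_pos":[0,0,28],"angular":[0,0,0]},{"fingers":0,"delta_pos":[0,0,27],"angular":[0,0,0]},{"fingers":0,"delta_pos":[-10,0,0],"angular":[0,0,0]},{"fingers":0,"delta_pos":[-10,0,0],"angular":[0,0,0]},{"fingers":0,"delta_pos":[0,0,0],"angular":[0,0,0]}]'
python3 - <<'E'
from h import *
rel([.5126,.160,.22])
cv2.imwrite("pics/b.png",np.hstack([cv2.resize(env.read_camera("side")[140:290,100:300],None,fx=2,fy=2),env.read_camera("wrist")[120:420,80:480]]))
E
```

```text
clock: 4.7
tcp_pos: [0.5128, 0.1392, 0.2223]
orientation: [0.002, 0.727, 0.686, 0.002]
wrist_force: [0.0, 0.9, -0.0]
finger_gap: 0.0003
R [[0.058, 0.998, 0.005], [0.998, -0.058, 0.0], [0.0, 0.005, -1.0]] tool mm [20.8 -1.4  2.3]
```

View pics/b.png

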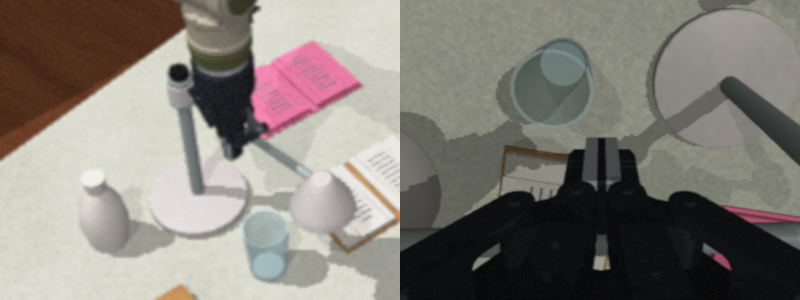

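The finger is behind the rod on its far (+y) side, well clear of the tumbler. I'll start the slow push, with the tool turning together with the arm.

```bash
python3 -m pendant '[{"fingers":0,"delta_pos":[-4,0,0],"angular":[0,0,0]},{"fingers":0,"delta_pos":[-4,0,0],"angular":[0,0,0]},{"fingers":0,"delta_pos":[-4,0,0],"angular":[0,0,0]},{"fingers":0,"delta_pos":[-4,-0.4,0],"angular":[0,0,-0.03]},{"fingers":0,"delta_pos":[-4,-0.4,0],"angular":[0,0,-0.03]},{"fingers":0,"delta_pos":[-4,-0.4,0],"angular":[0,0,-0.03]},{"fingers":0,"delta_pos":[-4,-0.4,0],"angular":[0,0,-0.03]},{"fingers":0,"delta_pos":[-4,-0.4,0],"angular":[0,0,-0.03]},{"fingers":0,"delta_pos":[-4,-0.4,0],"angular":[0,0,-0.03]}]'
python3 - <<'E'
from h import *
rel([.64,.104,.22])
a=env.read_camera("top"); cv2.imwrite("pics/c.png",cv2.resize(a[95:245,150:350],None,fx=3,fy=3))
E
```

```text
clock: 5.7
tcp_pos: [0.5091, 0.1049, 0.2206]
orientation: [0.0, 0.661, 0.75, 0.001]
wrist_force: [-0.2, 0.4, 1.4]
finger_gap: 0.0002
R [[-0.126, 0.992, 0.002], [0.992, 0.126, 0.001], [0.001, 0.002, -1.0]] tool mm [-17.4 129.7   0.9]
```

View pics/c.png

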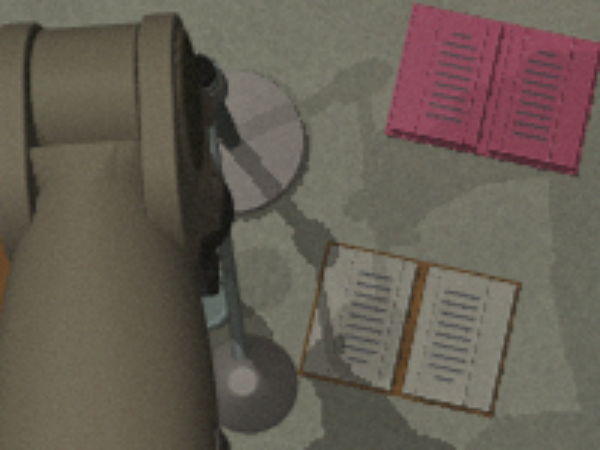

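The shade has moved to crop (256,382), the foot is still in place and the forces are small. I'll continue the push.

```bash
python3 -m pendant '[{"fingers":0,"delta_pos":[-4,-0.4,0],"angular":[0,0,-0.03]},{"fingers":0,"delta_pos":[-4,-0.4,0],"angular":[0,0,-0.03]},{"fingers":0,"delta_pos":[-4,-0.4,0],"angular":[0,0,-0.03]},{"fingers":0,"delta_pos":[-4,-0.4,0],"angular":[0,0,-0.03]},{"fingers":0,"delta_pos":[-4,-0.4,0],"angular":[0,0,-0.03]},{"fingers":0,"delta_pos":[-4,-0.4,0],"angular":[0,0,-0.03]},{"fingers":0,"delta_pos":[-4,-0.4,0],"angular":[0,0,-0.03]},{"fingers":0,"delta_pos":[-4,-0.4,0],"angular":[0,0,-0.03]},{"fingers":0,"delta_pos":[-4,-0.4,0],"angular":[0,0,-0.03]},{"fingers":0,"delta_pos":[-4,-0.4,0],"angular":[0,0,-0.03]},{"fingers":0,"delta_pos":[-4,-0.4,0],"angular":[0,0,-0.03]},{"fingers":0,"delta_pos":[-4,-0.4,0],"angular":[0,0,-0.03]}]'
python3 -c "
from h import *
rel([.64,.104,.22])"
python3 -m pendant '[{"fingers":0,"delta_pos":[-4,-0.4,0],"angular":[0,0,-0.03]},{"fingers":0,"delta_pos":[-4,-0.4,0],"angular":[0,0,-0.03]},{"fingers":0,"delta_pos":[-4,-0.4,0],"angular":[0,0,-0.03]},{"fingers":0,"delta_pos":[-4,-0.4,0],"angular":[0,0,-0.03]},{"fingers":0,"delta_pos":[-4,-0.4,0],"angular":[0,0,-0.03]},{"fingers":0,"delta_pos":[-4,-0.4,0],"angular":[0,0,-0.03]},{"fingers":0,"delta_pos":[-2,-0.2,0],"angular":[0,0,-0.015]},{"fingers":0,"delta_pos":[-1,-0.1,0],"angular":[0,0,-0.01]},{"fingers":0,"delta_pos":[0,0,0],"angular":[0,0,0]},{"fingers":0,"delta_pos":[0,0,0],"angular":[0,0,0]},{"fingers":0,"delta_pos":[0,0,0],"angular":[0,0,0]}]'
python3 - <<'E'
from h import *
rel([.64,.104,.22])
a=env.read_camera("top"); cv2.imwrite("pics/d.png",cv2.resize(a[95:245,150:350],None,fx=4,fy=4))
E
```

```text
clock: 6.95
tcp_pos: [0.518, 0.0578, 0.2204]
orientation: [0.0, 0.516, 0.856, 0.001]
wrist_force: [-1.4, 1.1, 0.0]
finger_gap: 0.0004
R [[-0.467, 0.884, 0.001], [0.884, 0.467, 0.001], [-0.0, 0.002, -1.0]] tool mm [-16.1 129.5   0.6]
clock: 8.05
tcp_pos: [0.5309, 0.0337, 0.2206]
orientation: [0.001, 0.426, 0.905, 0.001]
wrist_force: [-0.3, 0.3, 0.9]
finger_gap: 0.0001
R [[-0.636, 0.771, 0.003], [0.771, 0.636, 0.0], [-0.001, 0.002, -1.0]] tool mm [-15.2 128.9   0.9]
```

View pics/d.png

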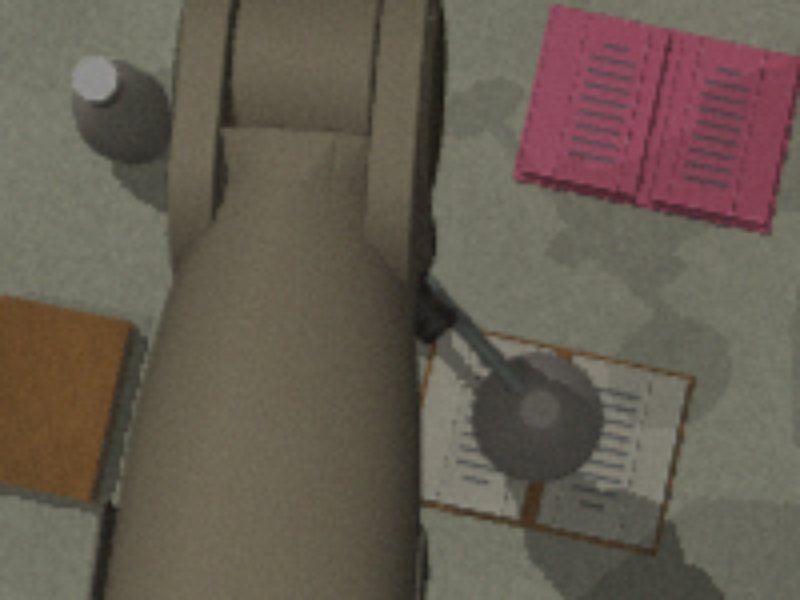

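Run:
```python
from h import *
h=at_z("top",150+538/4-.4,95+417/4-.4,.195); b=np.array([.4455,-.0751]); c=np.array([.6397,.104])
print(h,np.hypot(*(h[:2]-b)),np.degrees(np.arctan2(*(h[:2]-c)[::-1]))%360)
```

```text
[ 0.44376678 -0.06322247  0.195     ] 0.012003318580976806 220.4796522683638
```

The shade is 12 mm from the book's middle, inside the 40 mm limit. I'll nudge it another 4 mm at the finger, back away, rise and look again.

```bash
python3 -m pendant '[{"fingers":0,"delta_pos":[-2,-0.2,0],"angular":[0,0,-0.015]},{"fingers":0,"delta_pos":[-2,-0.2,0],"angular":[0,0,-0.015]},{"fingers":0,"delta_pos":[0,0,0],"angular":[0,0,0]},{"fingers":0,"delta_pos":[0,0,0],"angular":[0,0,0]},{"fingers":0,"delta_pos":[10,0,0],"angular":[0,0,0]},{"fingers":0,"delta_pos":[15,0,0],"angular":[0,0,0]},{"fingers":0,"delta_pos":[0,0,-30],"angular":[0,0,0]},{"fingers":0,"delta_pos":[0,0,-35],"angular":[0,0,0]},{"fingers":0,"delta_pos":[0,0,-30],"angular":[0,0,0]},{"fingers":0,"delta_pos":[0,0,0],"angular":[0,0,0]}]'
python3 - <<'E'
from h import *
rel([.640,.104,.295])
E
```

```text
clock: 9.1
tcp_pos: [0.5172, 0.05, 0.3201]
orientation: [0.004, 0.412, 0.911, 0.002]
wrist_force: [0.3, 0.0, 0.4]
finger_gap: 0.0
R [[-0.66, 0.751, 0.01], [0.751, 0.66, 0.0], [-0.006, 0.007, -1.0]] tool mm [-40.3 127.7  26.3]
```

```bash
python3 -m pendant '[{"fingers":0,"delta_pos":[-10,32,0],"angular":[0,0,0]},{"fingers":0,"delta_pos":[-10,32,0],"angular":[0,0,0]},{"fingers":0,"delta_pos":[-10,32,0],"angular":[0,0,0]},{"fingers":0,"delta_pos":[-10,32,0],"angular":[0,0,0]},{"fingers":0,"delta_pos":[0,0,13],"angular":[0,0,0]},{"fingers":0,"delta_pos":[0,0,12],"angular":[0,0,0]},{"fingers":0,"delta_pos":[0,0,0],"angular":[0,0,0]},{"fingers":0,"delta_pos":[0,0,0],"angular":[0,0,0]}]'
python3 - <<'E'
from h import *
rel([.640,.104,.276])
print(proj("wrist",[.64,.104,.276]),proj("wrist",[.4455,-.0751,.014]),proj("wrist",env.get_state()["tcp_pos"]),proj("side",[.64,.104,.276]))
w=env.read_camera("wrist"); s=cv2.resize(env.read_camera("side")[130:280,130:330],None,fx=2,fy=2)
o=np.zeros((420,800,3),np.uint8); o[:,:400]=w[:,80:480]; o[:300,400:]=s; cv2.imwrite("pics/e.png",o)
E
```

```text
clock: 9.9
tcp_pos: [0.6381, 0.104, 0.2904]
orientation: [0.0, 0.412, 0.911, 0.0]
wrist_force: [0.4, -0.1, 0.7]
finger_gap: 0.0004
R [[-0.66, 0.751, 0.001], [0.751, 0.66, 0.0], [-0.0, 0.001, -1.0]] tool mm [-1.3  1.4 14.4]
(np.float64(284.2118307627051), np.float64(264.0932806804961)) (np.float64(60.91927307961885), np.float64(169.70491356694112)) (np.float64(281.24482662879683), np.float64(276.0493657356935)) (np.float64(188.94126283320452), np.float64(174.60860231484972))
```

View pics/e.png

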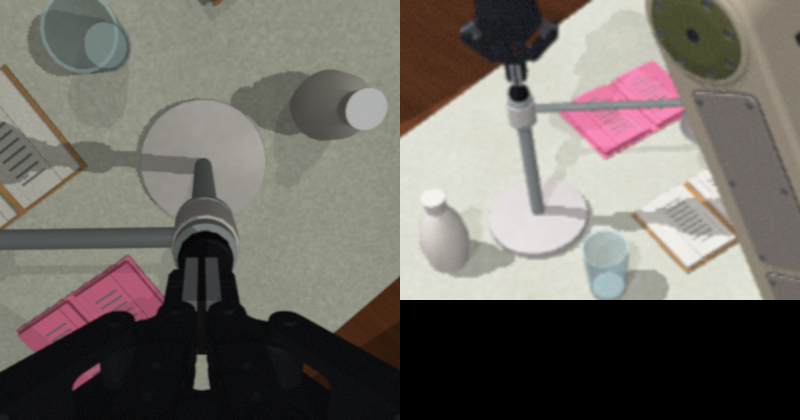

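The finger sits over the black button, with the tip and button aligned at wrist-view column ~203. Now I'll press in small steps.

```bash
python3 -m pendant '[{"fingers":0,"delta_pos":[-1,1,6],"angular":[0,0,0]},{"fingers":0,"delta_pos":[0,0,6],"angular":[0,0,0]},{"fingers":0,"delta_pos":[0,0,2],"angular":[0,0,0]},{"fingers":0,"delta_pos":[0,0,1],"angular":[0,0,0]},{"fingers":0,"delta_pos":[0,0,1],"angular":[0,0,0]},{"fingers":0,"delta_pos":[0,0,1],"angular":[0,0,0]},{"fingers":0,"delta_pos":[0,0,0],"angular":[0,0,0]},{"fingers":0,"delta_pos":[0,0,0],"angular":[0,0,0]}]'; python3 -m pendant '[{"fingers":0,"delta_pos":[0,0,1],"angular":[0,0,0]},{"fingers":0,"delta_pos":[0,0,1],"angular":[0,0,0]},{"fingers":0,"delta_pos":[0,0,0],"angular":[0,0,0]},{"fingers":0,"delta_pos":[0,0,0],"angular":[0,0,0]}]'
```

```text
clock: 10.8
tcp_pos: [0.6403, 0.1032, 0.2741]
orientation: [0.001, 0.413, 0.911, 0.001]
wrist_force: [-0.8, 0.3, 1.9]
finger_gap: 0.0
clock: 11.2
tcp_pos: [0.6405, 0.1033, 0.272]
orientation: [0.001, 0.413, 0.911, 0.001]
wrist_force: [-1.0, -0.7, 3.9]
finger_gap: -0.0002
```

```bash
python3 -m pendant '[{"fingers":0,"delta_pos":[0,0,1],"angular":[0,0,0]},{"fingers":0,"delta_pos":[0,0,1],"angular":[0,0,0]},{"fingers":0,"delta_pos":[0,0,0],"angular":[0,0,0]},{"fingers":0,"delta_pos":[0,0,0],"angular":[0,0,0]}]'; python3 -m pendant '[{"fingers":0,"delta_pos":[0,0,0.5],"angular":[0,0,0]},{"fingers":0,"delta_pos":[0,0,0],"angular":[0,0,0]}]'
```

```text
clock: 11.6
tcp_pos: [0.6405, 0.1033, 0.271]
orientation: [0.002, 0.413, 0.911, 0.001]
wrist_force: [-3.0, -1.0, 9.3]
finger_gap: 0.0002
clock: 11.8
tcp_pos: [0.6405, 0.1033, 0.271]
orientation: [0.002, 0.413, 0.911, 0.001]
wrist_force: [-4.0, -0.7, 10.2]
finger_gap: -0.0001
```

The button has bottomed out: the tip stopped at 0.271 m, 5 mm down, and the force rose to about 10 N. I'll lift straight up, then move clear so the top camera can see the scene.

```bash
python3 -m pendant '[{"fingers":0,"delta_pos":[0,0,-4],"angular":[0,0,0]},{"fingers":0,"delta_pos":[0,0,-8],"angular":[0,0,0]},{"fingers":0,"delta_pos":[0,0,-25],"angular":[0,0,0]},{"fingers":0,"delta_pos":[0,0,-35],"angular":[0,0,0]},{"fingers":0,"delta_pos":[-33,-33,0],"angular":[0,0,0]},{"fingers":0,"delta_pos":[-33,-33,0],"angular":[0,0,0]},{"fingers":0,"delta_pos":[-33,-33,0],"angular":[0,0,0]},{"fingers":0,"delta_pos":[-33,-33,0],"angular":[0,0,0]},{"fingers":0,"delta_pos":[-33,-33,0],"angular":[0,0,0]},{"fingers":0,"delta_pos":[-33,-33,0],"angular":[0,0,0]},{"fingers":0,"delta_pos":[-33,-33,0],"angular":[0,0,0]},{"fingers":0,"delta_pos":[0,0,0],"angular":[0,0,0]}]'
python3 - <<'E'
from h import *
a=env.read_camera("top"); cv2.imwrite("pics/f.png",cv2.resize(a[95:245,150:350],None,fx=4,fy=4,interpolation=cv2.INTER_CUBIC))
rel([.64,-.3,.3])
E
```

```text
clock: 13.0
tcp_pos: [0.6183, -0.2288, 0.3394]
orientation: [0.0, 0.416, 0.909, -0.0]
wrist_force: [0.5, 0.3, -0.2]
finger_gap: -0.0
R [[-0.656, 0.755, 0.001], [0.755, 0.656, 0.001], [0.0, 0.002, -1.0]] tool mm [-69.9 -32.4  39.7]
```

View pics/f.png

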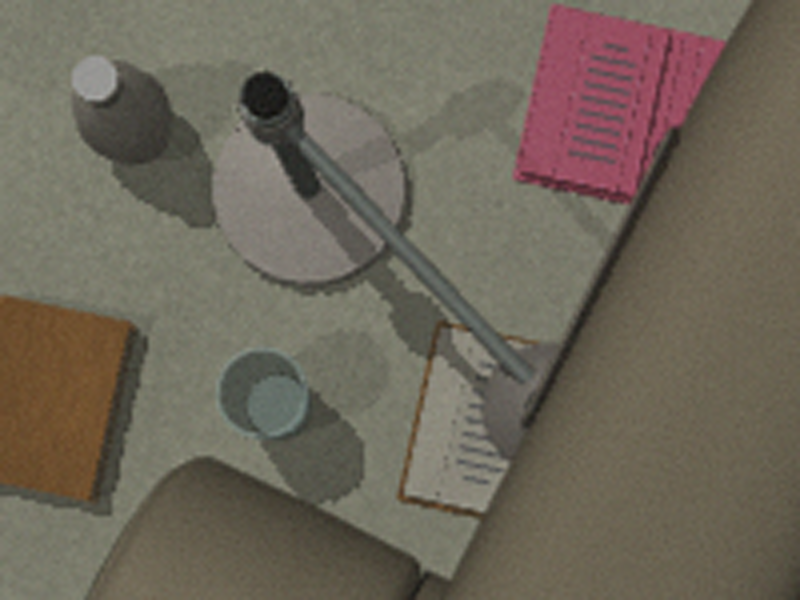

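The foot, vase, tumbler, closed book and button look unchanged. The shade is partly hidden by the robot's forearm, so I'll swing farther away and check it once more.

```bash
python3 -m pendant '[{"fingers":0,"delta_pos":[-15,-45,0],"angular":[0,0,0]},{"fingers":0,"delta_pos":[-15,-45,0],"angular":[0,0,0]},{"fingers":0,"delta_pos":[-15,-45,0],"angular":[0,0,0]},{"fingers":0,"delta_pos":[-15,-45,0],"angular":[0,0,0]},{"fingers":0,"delta_pos":[-15,-45,0],"angular":[0,0,0]},{"fingers":0,"delta_pos":[-15,-45,0],"angular":[0,0,0]},{"fingers":0,"delta_pos":[0,0,0],"angular":[0,0,0]},{"fingers":0,"delta_pos":[0,0,0],"angular":[0,0,0]}]'
python3 - <<'E'
from h import *
a=env.read_camera("top"); cv2.imwrite("pics/g.png",cv2.resize(a[95:245,150:350],None,fx=4,fy=4,interpolation=cv2.INTER_CUBIC))
E
```

```text
clock: 13.85
tcp_pos: [0.4752, -0.4684, 0.3402]
orientation: [0.001, 0.413, 0.911, 0.001]
wrist_force: [0.4, 1.5, -0.3]
finger_gap: 0.0004
```

View pics/g.png

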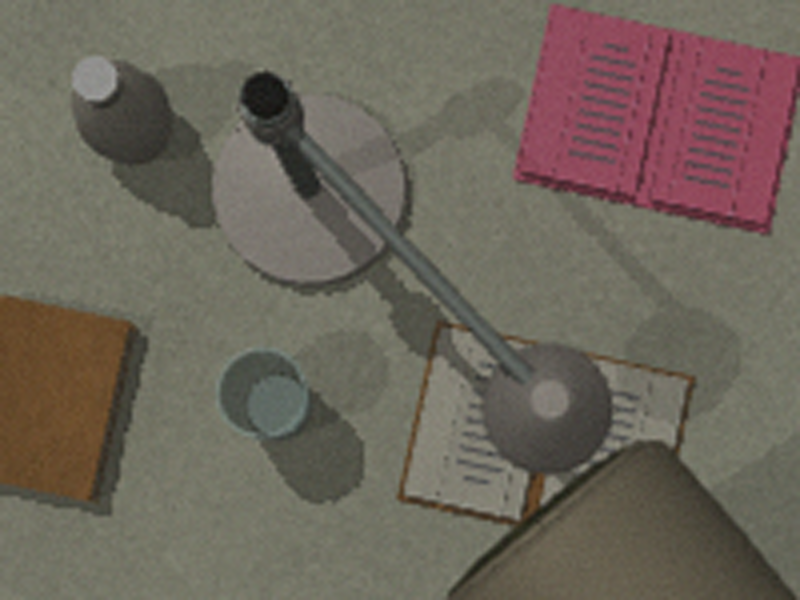

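The shade's centre is now at crop (548,408). I'll compute the offset and hand in.

Run:
```python
from h import *
h=at_z("top",150+548/4-.4,95+408/4-.4,.195); d=np.hypot(*(h[:2]-[.4455,-.0751])); print(h,d)
if d<.025: print(env.hand_in())
```

```text
[ 0.4496013  -0.06996061  0.195     ] 0.006575258825090771
the job is handed in; nothing more can be done
None
```

I pushed the lamp arm round with the closed fingers until the shade hung over the white open book. I then pressed the switch right down, lifted clear and handed in at about 13.9 s of the 45 s. `hand_in()` gives no verdict, so the result rests on my own checks.

- **Shade:** in the last top picture its centre is about 7 mm from the middle of the open book, against a limit of 40 mm.
- **Switch:** the tip stopped at 0.271 m, 5 mm below the button's rest height, and the force rose to about 10 N, so it was fully down. The button looks the same as at the start, but I did not measure that it came back up.
- **Push force:** the wrist force read about 2 N or less at each reading while pushing the arm, against a limit of 15 N.
- **Other things:** the lamp foot, vase, tumbler and the visible parts of both books are where they started. The robot's arm hid one corner of the open book and the crop cut off part of the closed book. The robot was clear of everything.
- **One slip:** on the way in, the last joint reached its range limit, so that move stopped short with a slight tilt. I turned the tool the other way before touching anything.

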